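# Put the hardness reference blocks back in their nests

## Robot

A 6-joint arm with a two-finger parallel gripper is mounted at the origin on a cart in front of the work surface, level with it; the furniture and walls round the work are solid. World frame = base frame: x ahead of the robot, y to its left, z up, the work surface at z = 0. Lengths are in m, angles in degrees, forces in N, time in s.
With the tool pointing down it reaches from about 0.225 to 0.875 m from the base axis. Payload 3.4 kg.
Tool frame: the origin (TCP) lies midway between the tips of the shut fingers; the grasp point (between the pads) lies 19 mm behind it; z points along the fingers, y is the line along which they close (so a half turn about z gives the same grasp; the last joint's range is limited). The gripper opens to 85 mm and grips with 20 to 120 N. Pads are 22 mm wide; open, the fingers measure 114 mm over their backs; the gripper's body (76 mm by 85 mm) begins 54 mm behind the grasp point. The pads swing forward as they close: fully open they stand 13 mm farther back than shut.
Start: joints at [-75.172, 15.808, 86.224, -0, 77.962, -6.933], TCP at [0.213, -0.534, 0.231] pointing down, gripper open.
Joint ranges: [-165.64, 165.64], [-43.16, 119.46], [12.63, 154.43], [-67.54, 247.53], [6.08, 155.33], [-154.97, 154.97]. Speed limits (degrees/s): [147.25, 147.25, 180, 180, 180, 180].

## Interface

Orientations are given as a 3x3 rotation matrix whose columns are the frame's x, y, z axes.
In Python, from cell import env gives the robot as it stands.
- The arm moves only by the shell command python3 -m jog 'ROWS' [OPENING]. ROWS is JSON, a list of rows, each a list of 6 numbers: the shift along the tool's x, y, z in m, then the turn, a rotation vector about the tool's x, y, z in rad. In form: [[x, y, z, ax, ay, az], ...]. A call has 1 to 20 rows; each row is the pose to reach, as a shift and turn from the pose commanded when the call began, along the tool's axes at that moment; what a row does not reach only later rows make up. A row lasts 1/12 s, in which the tool goes at most 41.7 mm and 7.16 degrees, less where a joint would pass 70% of its speed; a pose out of reach is approached as far as the arm can. A call with a gripper value outside its range is refused whole. OPENING is the finger opening in m, from 0 to 0.0854, set as the call begins (- or left out, the last holds). The fingers move at their own pace and stop on an object; the grip force is fixed at half the most. Time passes only in rows, so rows that repeat a pose let the fingers close. It gives the time, the measured TCP pose, the force, the opening and the grip force at its end, in the units of the state.
- env.get_obs(): the state, without advancing time (a new reading comes with each control period).
- env.get_image(name): name is "side" or "top"; returns (picture, depth): 384x512x3 uint8, red, green, blue; 384x512 float32, m along the optical axis (not along the pixel's ray), 0 where there is no reading.
- env.camera_params(name): a dict with "fx", "fy", "cx", "cy" (pixels), "origin" and "attitude" of the camera in the world. Camera axes: x right, y down, z forward; pixel columns grow to the right and rows downward; lengths in m; the calibration is good to about 2 mm. A picture is of the moment at which its call begins. camera_params takes no time and is no camera call.
- env.hand_in(): hands the job in; it is judged then, once.
The state is a dict: "clock": time; "joint_pos": joint angles; "joint_vel": joint speeds; "joint_efforts": joint torques, N m; "tool_pos": TCP position; "eef_rot": TCP orientation; "ft_force": force on the tool from outside, world axes, zero at the start; "wrist_torque": the same for the moment, N m; "width": opening from 0.0 (shut) to 1.0 (fully open); "finger_force": force on a finger pad.
Only numpy, scipy, OpenCV 4.12 (cv2) and the standard library are available. Lean on these libraries where they do the work, as an engineer would, in place of code of your own. Each camera call takes 0.05 s, during which the arm holds its last target. There are 200 camera calls.

## Task

Put the three bare steel reference blocks away, each lying flat in the middle of the storage nest that has its outline, the square and oblong ones lined up with their nest's sides. A mounted specimen has been left standing in the round nest: set that one upright on the middle of the plasticine block to make room. Leave the other two specimens where they stand.

Things in the scene. Friction and masses are not known exactly. Their poses are not given: they have to be found in the camera images.
- round_block: Loose plain steel hardness reference block, a disc 52 mm in diameter and 12 mm thick, about 0.18 kg, lying flat on the table. Origin at the centre of its underside, z up.
- square_block: Loose plain steel reference block, square, 46 x 46 mm and 12 mm thick, about 0.18 kg, with six tiny dark test dents on top, lying flat on the table. Origin at the centre of its underside, z up, x and y along its edges.
- oblong_block: Loose plain steel reference block, oblong, 35 mm (its x) by 60 mm (its y) and 10 mm thick, about 0.14 kg, lying flat on the table. Origin at the centre of its underside, z up.
- round_nest: Fixed round storage nest on the table: black rubber floor 3 mm above the table inside an aluminium lip 5 mm wide whose top is 5 mm above the table; inside diameter 68 mm, outside 78 mm. Origin at its centre at table height, z up. At the start a specimen (specimen_a) stands in it.
- square_nest: Fixed square storage nest, built like the round one (floor 3 mm, lip top 5 mm above the table): inside 62 x 62 mm, outside 72 x 72 mm. Origin at its centre at table height, z up, x and y along its sides.
- oblong_nest: Fixed oblong storage nest, built like the round one (floor 3 mm, lip top 5 mm above the table): inside 51 mm (its x) by 76 mm (its y), outside 61 x 86 mm. Origin at its centre at table height, z up.
- clay: Greyish-green plasticine block for levelling specimens, 33 mm (its x) by 51 mm (its y), 17 mm high, stuck to the table; it does not yield. Origin at the centre of its underside, z up.
- specimen_a: The mounted specimen that stands in the round nest at the start, on the nest's floor 3 mm above the table, near its middle: dark green resin puck, 30 mm diameter, 18 mm high, with a small bright rectangular metal piece let into its top. Origin at the centre of its underside, z up, axes otherwise arbitrary; the three specimens look alike. About 0.03 kg.
- specimen_b: One of the two mounted specimens that stand on the table by themselves; stays where it is: dark green resin puck, 30 mm diameter, 18 mm high, with a small bright rectangular metal piece let into its top. Origin at the centre of its underside, z up, axes otherwise arbitrary; the three specimens look alike. 
- specimen_c: The other mounted specimen that stands on the table by itself; stays where it is: dark green resin puck, 30 mm diameter, 18 mm high, with a small bright rectangular metal piece let into its top. Origin at the centre of its underside, z up, axes otherwise arbitrary; the three specimens look alike. 
Mind the look-alikes: they are no part of the job. Leave any brown or pink look-alike of the clay alone.

How it is judged:
By the outcome, as a careful person would: the job done as asked, in the order asked, and still so for the second after the job is handed in, with the robot touching nothing.
It also fails if it takes over 93 s, if anything falls off the work surface, if the arm or the gripper's body presses on something with over 40 N, if the wrist force passes 120 N, or if a joint passes its speed limit or range.

## Working session

There is one attempt and no reset: what is moved stays moved. The work goes in short steps, Python scripts to look and compute and a shell command to move; the robot and the scene stay as the last step left them, time stands still between calls to the robot, and variables do not carry over. Pictures are saved under pics/ and viewed, at most 14 in all, crops included, and the job is handed in when it is done.

```bash
mkdir -p pics; ls; python3 - <<'E'
from cell import env
import cv2,numpy as np
for n in ("top","side"):
    im,d=env.get_image(n); cv2.imwrite(f"pics/{n}0.png",cv2.resize(im[:,:,::-1],(800,600),interpolation=cv2.INTER_CUBIC))
    np.savez(f"/tmp/{n}0.npz",im=im,d=d)
    print(n,env.camera_params(n))
o=env.get_obs();print(o)
E
```

```text
pics
top {'fx': 372.4065021628359, 'fy': 372.4065021628359, 'cx': 259.32889948508137, 'cy': 193.06393858654724, 'origin': array([0.41486136, 0.1568745 , 1.18132948]), 'attitude': array([[ 0.01896932, -0.99517583,  0.0962561 ],
       [-0.99969992, -0.01738647,  0.01725636],
       [-0.01549956, -0.09655456, -0.995207  ]])}
side {'fx': 346.6829874790108, 'fy': 346.6829874790108, 'cx': 255.04812730040607, 'cy': 196.67844532079073, 'origin': array([0.04975582, 0.97350786, 0.62458791]), 'attitude': array([[-0.86857206, -0.23815115,  0.43458786],
       [-0.49511372,  0.45435795, -0.74055469],
       [-0.02109449, -0.85839553, -0.51255453]])}
{'clock': 0.1, 'joint_pos': array([-7.51709637e+01,  1.58434742e+01,  8.62861592e+01,  2.11049714e-04,
        7.79612119e+01, -6.93342326e+00]), 'joint_vel': array([-0.0480732 , -0.03517788, -0.22815636,  0.05313613, -0.07283324,
        0.04919496]), 'joint_efforts': array([ 1.22760437e-03, -4.17701733e+01, -2.46404350e+01, -5.75919421e-05,
        5.80465261e-03,  2.15178130e-05]), 'tool_pos': array([ 0.21306119, -0.53358569,  0.23054399]), 'eef_rot': array([[ 9.28729275e-01,  3.70758375e-01, -4.02316015e-04],
       [ 3.70758542e-01, -9.28728029e-01,  1.53366223e-03],
       [ 1.94975955e-04, -1.57351910e-03, -9.99998743e-01]]), 'ft_force': array([-0.07761156,  0.60599185, -1.09460775]), 'wrist_torque': array([-0.04738399, -0.04032389, -0.00306138]), 'finger_force': 0.0, 'width': 0.9987273885314634}
```

View pics/top0.png

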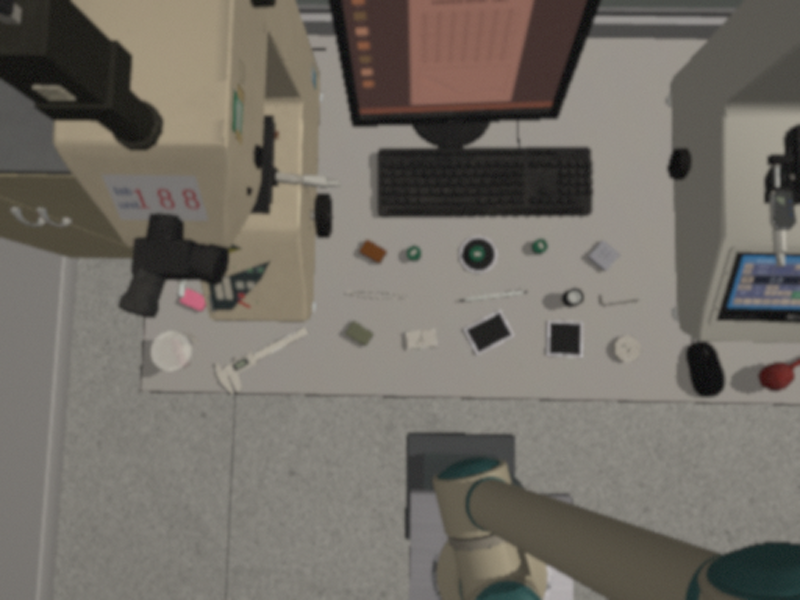

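View pics/side0.png

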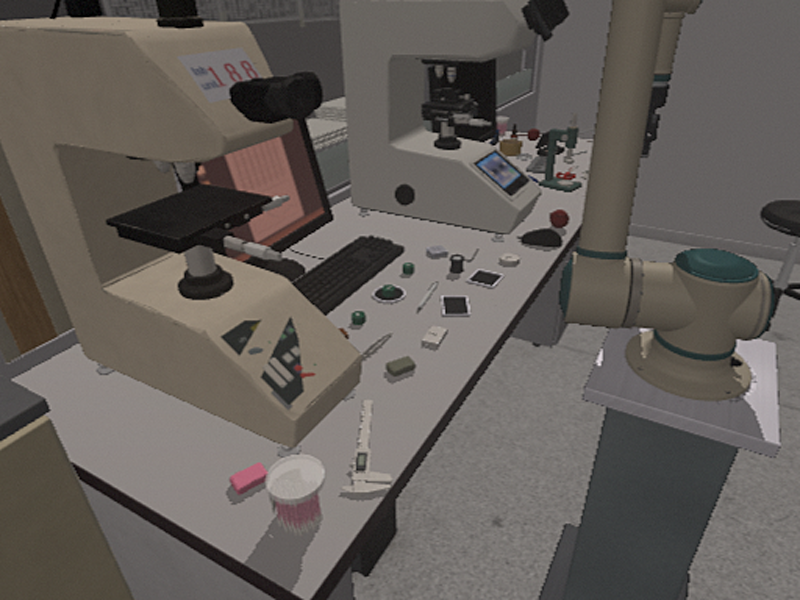

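The overview shows clay (358,334), an oblong light object (420,339), the oblong nest (489,332), the square nest (565,338), a disc (626,348), a square grey object (602,255), specimens at (413,253) and (540,246), and specimen_a in the round nest at (478,253). I'll zoom in to check them.

```bash
python3 - <<'E'
import cv2,numpy as np
im=np.load('/tmp/top0.npz')['im'][145:240,205:420,::-1]
im=cv2.convertScaleAbs(im,alpha=1.3)
a=cv2.resize(im,(800,353),interpolation=cv2.INTER_CUBIC)
s=np.load('/tmp/side0.npz')['im'][140:250,205:355,::-1]
b=cv2.resize(cv2.convertScaleAbs(s,alpha=1.2),(800,587),interpolation=cv2.INTER_CUBIC)
cv2.imwrite('pics/topc.png',a);cv2.imwrite('pics/sidec.png',b)
E
```

```text
(no output)
```

View pics/topc.png

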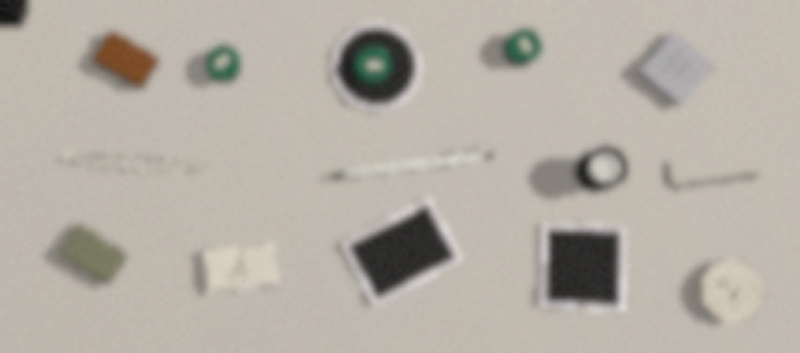

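View pics/sidec.png

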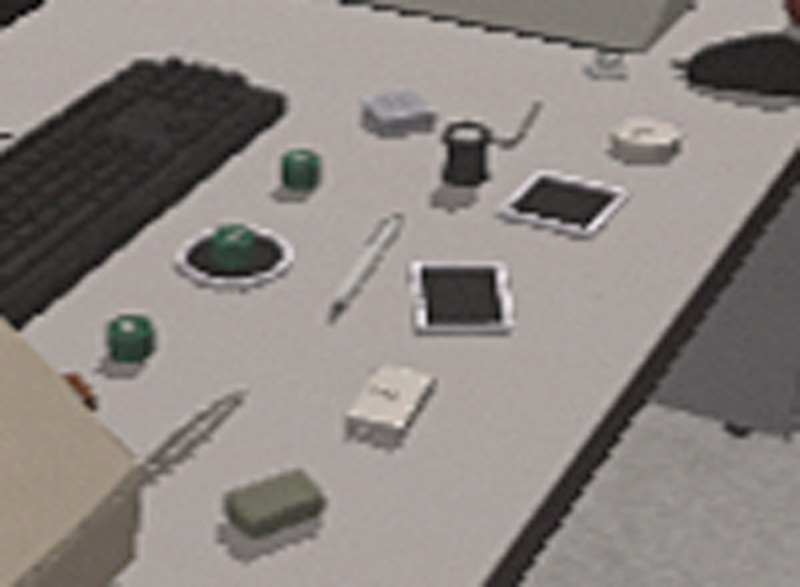

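Clear. Blue-grey square block at crop (675,68). Cream oblong block at (240,268) and disc at (730,290). Clay at (88,253), nests at (402,252), (584,266) and (375,65), and specimen_a at (374,65). The brown block at (125,60) is the decoy. Now I'll measure.

```bash
cat > h.py <<'E'
import cv2,numpy as np
from cell import env
K=4
def shot(n): return env.get_image(n)[0]
def ray(n,uv,z):
    p=env.camera_params(n); uv=np.atleast_2d(uv)
    d=np.c_[(uv[:,0]-p['cx'])/p['fx'],(uv[:,1]-p['cy'])/p['fy'],np.ones(len(uv))]@np.array(p['attitude']).T
    o=np.array(p['origin']); return (o+d*((z-o[2])/d[:,2])[:,None])[:,:2]
def proj(n,P):
    p=env.camera_params(n); c=(np.atleast_2d(P)-p['origin'])@np.array(p['attitude'])
    return np.c_[c[:,0]/c[:,2]*p['fx']+p['cx'],c[:,1]/c[:,2]*p['fy']+p['cy']]
MASKS={ # on Lab, relative to table median
 'dark':lambda L,a,b:L<-60,
 'lip':lambda L,a,b:((b<-5)&(L>-25))|(L<-60),
 'grey':lambda L,a,b:(b<-4.5)&(L>-50),
 'cream':lambda L,a,b:(b>3)&(L>-25),
 'clay':lambda L,a,b:(b>4)&(L<-25),
 'green':lambda L,a,b:a<-8}
def find(im,n,uv,z,kind,r=16,fill=True):
    """uv: native px guess -> world centre, minAreaRect dims/angle, area-centroid"""
    u,v=map(int,uv); c=im[v-r:v+r+1,u-r:u+r+1]
    lab=cv2.cvtColor(cv2.resize(c,None,fx=K,fy=K,interpolation=cv2.INTER_CUBIC),cv2.COLOR_RGB2LAB).astype(float)
    t=np.median(cv2.cvtColor(im[148:235,212:415],cv2.COLOR_RGB2LAB).reshape(-1,3),0) if n=='top' else np.median(lab.reshape(-1,3),0)
    m=MASKS[kind](*np.moveaxis(lab-t,2,0)).astype(np.uint8)
    m=cv2.morphologyEx(m,cv2.MORPH_OPEN,np.ones((5,5)))
    cs,_=cv2.findContours(m,cv2.RETR_EXTERNAL,cv2.CHAIN_APPROX_NONE)
    k=max(cs,key=cv2.contourArea)[:,0].astype(float)
    k=cv2.convexHull(k.astype(np.float32))[:,0].astype(float)
    w=ray(n,(k+.5)/K-.5+[u-r,v-r],z).astype(np.float32)
    M=cv2.moments(w*1000); ctr=np.array([M['m10'],M['m01']])/M['m00']
    R=cv2.minAreaRect(w*1000)
    return ctr.round(1),np.round(R[0],1),np.round(R[1],1),round(R[2],1)
E
cat > m.py <<'E'
from h import *
im=shot('top')
T=dict(clay=((229,213),.017,'clay'),oblong_block=((270,217),.010,'cream'),oblong_nest=((313,213),.004,'dark'),oblong_lip=((313,213),.005,'lip'),
 square_nest=((362,216),.004,'dark'),square_lip=((362,216),.005,'lip'),round_block=((401,223),.012,'cream'),square_block=((387,163),.012,'grey'),round_nest=((306,162),.004,'dark'),
 round_lip=((306,162),.005,'lip'),spec_a=((306,162),.02,'green'),b=((265,162),.017,'green'),c=((345,158),.017,'green'))
for k,(uv,z,kind) in T.items():
    try: print(k,*find(im,'top',uv,z,kind))
    except Exception as e: print(k,e)
E
python3 m.py
```

```text
clay [463.8 268.9] [463.3 268.7] [43.4 25.2] 57.9
oblong_block max() iterable argument is empty
oblong_nest [470.7   8.6] [470.6   8.6] [46.8 71.6] 28.5
oblong_lip [470.7   8.7] [470.5   8.7] [46.8 71.6] 28.5
square_nest [ 461.  -144.4] [ 461.2 -144.4] [56.8 57.7] 87.7
square_lip [ 461.  -144.2] [ 461.2 -144.1] [56.8 57.7] 87.7
round_block max() iterable argument is empty
square_block [ 629.7 -220.9] [ 629.8 -221. ] [45.2 45.6] 49.7
round_nest [629.8  31.5] [629.9  31.2] [61.1 61.7] 46.0
round_lip [629.6  31.6] [629.7  31.3] [61.  61.7] 46.0
spec_a [628.5  35.6] [628.9  36.1] [34.4 34.6] 0.5
b [627.6 163. ] [627.4 163. ] [26.5 26.9] 0.9
c [646.1 -91.6] [646.3 -91.5] [29.1 27.4] 89.9
```

```bash
python3 - <<'E'
from h import *
im=np.load('/tmp/top0.npz')['im']
lab=cv2.cvtColor(cv2.GaussianBlur(im,(3,3),0),cv2.COLOR_RGB2LAB).astype(int)
print(np.median(lab[148:235,212:415].reshape(-1,3),0))
print(lab[217,250:290].tolist());print(lab[205:230,268].tolist());print(lab[223,382:418].tolist())
print(lab[213,215:245].tolist())
d=np.load('/tmp/top0.npz')['d'];print(np.round(d[223,382:418],4))
E
```

```text
[152. 129. 133.]
[[151, 128, 134], [150, 129, 133], [150, 129, 133], [150, 129, 133], [150, 128, 133], [146, 128, 133], [136, 129, 132], [124, 128, 132], [118, 128, 132], [125, 128, 132], [141, 129, 134], [156, 129, 134], [165, 129, 135], [167, 129, 135], [167, 129, 135], [166, 129, 135], [164, 128, 135], [159, 128, 135], [154, 128, 135], [152, 128, 134], [154, 128, 135], [159, 129, 135], [163, 129, 135], [165, 129, 135], [166, 128, 135], [166, 129, 135], [167, 128, 135], [166, 128, 135], [165, 128, 134], [161, 128, 133], [156, 128, 133], [152, 129, 132], [151, 129, 132], [151, 129, 132], [151, 129, 132], [151, 129, 132], [151, 129, 132], [151, 129, 132], [151, 129, 132], [151, 129, 132]]
[[152, 128, 133], [152, 128, 133], [152, 128, 133], [151, 129, 132], [152, 128, 133], [155, 128, 133], [159, 129, 134], [163, 128, 135], [164, 128, 135], [162, 128, 135], [159, 128, 135], [156, 128, 135], [154, 128, 135], [155, 128, 135], [158, 129, 135], [161, 128, 135], [160, 128, 134], [155, 128, 134], [150, 128, 133], [150, 128, 133], [151, 128, 133], [151, 128, 132], [151, 128, 132], [151, 128,
[... 692 characters left out ...]
7, 129, 131], [109, 128, 131], [104, 127, 132], [98, 127, 134], [96, 126, 136], [96, 126, 137], [97, 125, 138], [97, 125, 138], [98, 124, 139], [99, 124, 139], [99, 125, 138], [99, 125, 138], [99, 124, 139], [99, 124, 139], [99, 124, 139], [101, 124, 140], [102, 124, 139], [103, 124, 138], [106, 125, 138], [115, 126, 136], [127, 127, 135], [139, 128, 134], [147, 128, 133], [150, 128, 133], [151, 128, 133], [151, 128, 133], [151, 128, 133]]
[1.173  1.1747 1.173  1.1711 1.1773 1.1729 1.1684 1.1698 1.1721 1.1713
 1.1673 1.1632 1.164  1.1562 1.1599 1.1589 1.1614 1.1612 1.1597 1.1613
 1.1591 1.1587 1.1633 1.1572 1.1578 1.1585 1.1597 1.1616 1.1718 1.1715
 1.171  1.1698 1.1732 1.1715 1.1723 1.1691]
```

```bash
sed -i "s/'cream':.*/'cream':lambda L,a,b:(L>4.5),/; s/'clay':.*/'clay':lambda L,a,b:(b>2)\&(L<-18),/" h.py
sed -i "s/np.ones((5,5))/np.ones((9,9))/" h.py
python3 m.py | egrep "clay|block|spec|^[bc] "; python3 - <<'E'
from h import *
im=shot('side')
lab=cv2.cvtColor(im,cv2.COLOR_RGB2LAB)
s=150/800
for n,(x,y),z,k in [('clay',(273,495),.017,'clay'),('sq_nest',(565,203),.004,'dark'),('ob_nest',(462,295),.004,'dark'),('rnest',(235,256),.004,'dark'),('sqb',(398,108),.012,'grey'),('b',(130,330),.012,'green'),('c',(300,170),.012,'green'),('ob',(390,395),.01,'cream'),('rb',(645,130),.012,'cream')]:
    try: print(n,*find(im,'side',(205+x*s,140+y*s),z,k,12))
    except Exception as e: print(n,e)
E
```

```text
clay [463.6 268.8] [463.5 268.8] [48.1 30.1] 60.2
oblong_block [455.8 142.1] [454.9 142.1] [39.4 61.2] 6.2
round_block [ 443.  -268.3] [ 444.4 -268.7] [47.5 47.1] 43.5
square_block [ 630.2 -219.9] [ 630.3 -220.2] [44.3 45.3] 49.2
spec_a [628.5  35.4] [628.5  35.7] [33.5 33.9] 0.9
b [624.3 160.7] [623.5 160.2] [17.8 29. ] 33.1
c [644.5 -90.9] [644.6 -91.5] [27.6 22.5] 89.9
clay [462.4 272.5] [462.6 272.9] [51.2 31.8] 58.8
sq_nest [ 460.6 -146.2] [ 460.2 -145.9] [58.9 57.6] 89.1
ob_nest [470.3   7.5] [470.3   7.5] [48.7 71.1] 28.5
rnest [629.7  30.5] [629.9  30.9] [61.6 58. ] 29.4
sqb max() iterable argument is empty
b [632.3 167.2] [632.3 167.1] [13.5 33.4] 33.9
c [657.7 -97.5] [657.7 -97.5] [ 8.  20.2] 29.0
ob [455.2 142.6] [456.1 141.1] [35.6 61.5] 8.8
rb [ 430.8 -272.1] [ 430.2 -271.7] [15. 39.] 19.6
```

```bash
cat > go.py <<'E'
# rows (relative to the present pose) for world targets "x,y,z,yaw" in mm, deg
import sys,numpy as np
from cell import env
from scipy.spatial.transform import Rotation as R
o=env.get_obs(); Rt=np.array(o['eef_rot']); p=np.array(o['tool_pos'])
for a in sys.argv[1:]:
    x,y,z,w=map(float,a.split(',')); c,s=np.cos(np.radians(w)),np.sin(np.radians(w))
    G=np.array([[c,s,0],[s,-c,0],[0,0,-1]])
    d=Rt.T@(np.array([x,y,z])/1000-p); r=R.from_matrix(Rt.T@G).as_rotvec()
    print(d.round(4).tolist()+r.round(4).tolist(),'rows',np.linalg.norm(d)/.0417,np.degrees(np.linalg.norm(r))/7.16)
print('t',o['clock'],'p',(p*1000).round(1),'yaw',np.degrees(np.arctan2(Rt[1,0],Rt[0,0])).round(1),'tilt',Rt[:,2].round(3),'J',np.round(o['joint_pos'],0),'w',round(o['width'],3),'F',np.round(o['ft_force'],1),o['finger_force'])
E
python3 go.py 300,-200,200,10 630,34.5,90,0 630,34.5,30,0
```

```text
[0.2044, -0.2778, 0.0312, -0.0008, -0.0, 0.2053] rows 8.304542731236523 1.6429408749411347
[0.5979, -0.3731, 0.1413, -0.0008, 0.0001, 0.3798] rows 17.236155028439207 3.039582639579858
[0.5978, -0.3731, 0.2013, -0.0008, 0.0001, 0.3798] rows 17.57495867336517 3.039582639579858
t 0.25 p [ 213.1 -533.8  230.9] yaw 21.8 tilt [-0.     0.001 -1.   ] J [-75.  16.  86.   0.  78.  -7.] w 0.999 F [-0.8 -0.1  0.8] 0.0
```

```bash
python3 -m jog '[[0.204,-0.278,0.031,0,0,0.2],[0.204,-0.278,0.031,0,0,0.2],[0.204,-0.278,0.031,0,0,0.2],[0.204,-0.278,0.031,0,0,0.2],[0.204,-0.278,0.031,0,0,0.2],[0.204,-0.278,0.031,0,0,0.2],[0.204,-0.278,0.031,0,0,0.2],[0.204,-0.278,0.031,0,0,0.2],[0.598,-0.373,0.141,0,0,0.38],[0.598,-0.373,0.141,0,0,0.38],[0.598,-0.373,0.141,0,0,0.38],[0.598,-0.373,0.141,0,0,0.38],[0.598,-0.373,0.141,0,0,0.38],[0.598,-0.373,0.141,0,0,0.38],[0.598,-0.373,0.141,0,0,0.38],[0.598,-0.373,0.141,0,0,0.38],[0.598,-0.373,0.141,0,0,0.38],[0.598,-0.373,0.141,0,0,0.38],[0.598,-0.373,0.141,0,0,0.38],[0.598,-0.373,0.141,0,0,0.38]]' 0.052; python3 go.py 630,34.5,30,0 630,34.5,8.5,0
```

```text
clock: 1.92
tool_pos: [0.6337, 0.0372, 0.0882]
eef_rot: [[1.0, 0.003, 0.001], [0.003, -1.0, 0.001], [0.001, -0.001, -1.0]]
ft_force: [-0.5, -0.3, -0.3]
width: 0.606
finger_force: 0.0
[-0.0038, 0.0028, 0.0582, -0.0013, -0.0012, 0.0028] rows 1.399435051504791 0.026802980328176754
[-0.0038, 0.0028, 0.0797, -0.0013, -0.0012, 0.0028] rows 1.9138525147703858 0.026802980328176754
t 1.9167 p [633.7  37.2  88.2] yaw 0.2 tilt [ 0.001  0.001 -1.   ] J [-3. 27. 90.  0. 63. 87.] w 0.606 F [-0.5 -0.3 -0.3] 0.0
```

```bash
python3 -m jog '[[0,0,0.03,0,0,0],[0,0,0.06,0,0,0],[0,0,0.075,0,0,0],[0,0,0.081,0,0,0],[0,0,0.081,0,0,0]]'; python3 go.py 630,34.5,8.5,0; python3 -m jog '[[0,0,0,0,0,0],[0,0,0,0,0,0],[0,0,0,0,0,0],[0,0,0,0,0,0],[0,0,0,0,0,0],[0,0,0,0,0,0]]' 0.02;python3 go.py 630,34.5,8.5,0;
```

```text
clock: 2.33
tool_pos: [0.6286, 0.0337, 0.0078]
eef_rot: [[1.0, -0.001, -0.004], [-0.001, -1.0, -0.0], [-0.004, 0.0, -1.0]]
ft_force: [-0.5, -0.7, 0.3]
width: 0.61
finger_force: 0.0
[0.0014, -0.0008, -0.0007, 0.0, 0.0038, -0.0006] rows 0.04184274007289735 0.030362897305636263
t 2.3333 p [628.6  33.7   7.8] yaw -0.0 tilt [-0.004 -0.    -1.   ] J [-3. 31. 96. -0. 53. 87.] w 0.61 F [-0.5 -0.7  0.3] 0.0
clock: 2.83
tool_pos: [0.6316, 0.0338, 0.0112]
eef_rot: [[1.0, -0.0, 0.004], [-0.0, -1.0, -0.001], [0.004, 0.001, -1.0]]
ft_force: [-1.0, 0.3, 6.9]
width: 0.312
finger_force: 59.7
[-0.0016, -0.0007, 0.0027, 0.0006, -0.0036, -0.0001] rows 0.07746927502898036 0.028957070469976146
t 2.8333 p [631.6  33.8  11.2] yaw -0.0 tilt [ 0.004 -0.001 -1.   ] J [-3. 31. 96. -0. 53. 87.] w 0.312 F [-1.   0.3  6.9] 59.688601657398976
```

```bash
python3 - <<'E'
from h import *
im=shot('side')
c=im[155:215,215:305,::-1]
cv2.imwrite('pics/s1.png',cv2.resize(c,(800,533),interpolation=cv2.INTER_CUBIC))
E
python3 go.py 630,34,9,0
```

```text
[-0.0016, -0.0002, 0.0022, 0.0005, -0.0036, -0.0001] rows 0.06543686838149729 0.028759783765390692
t 2.8833 p [631.6  33.8  11.2] yaw -0.0 tilt [ 0.004 -0.001 -1.   ] J [-3. 31. 96. -0. 53. 87.] w 0.314 F [-0.5 -0.6  6. ] 59.69011608613073
```

View pics/s1.png

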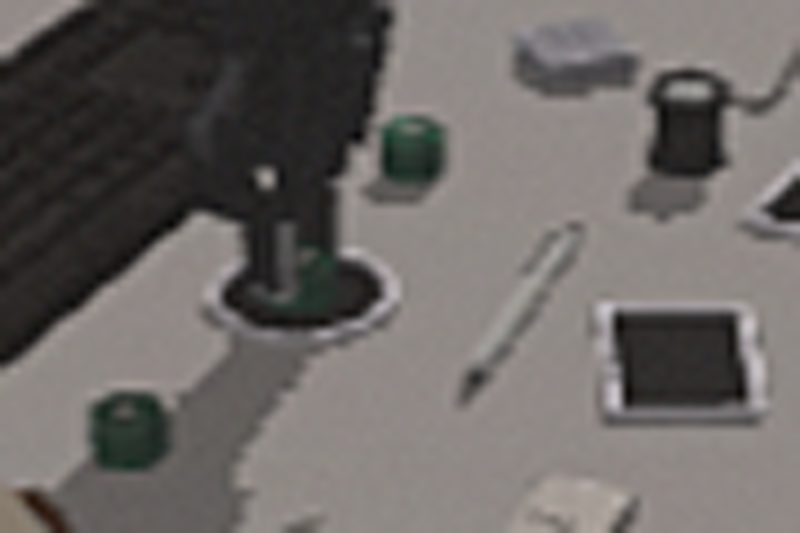

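The near finger and specimen line up (puck visible at about (315,280), centre about 297, as expected for a centred grip), so I'll lift. The clay target is (463.5,270).

```bash
python3 -m jog '[[0,0,-0.005,0,0,0],[0,0,-0.02,0,0,0],[0,0,-0.045,0,0,0],[0,0,-0.06,0,0,0],[0,0,-0.06,0,0,0],[0,0,-0.06,0,0,0]]'; python3 go.py 463.5,270,70,0 463.5,270,23,0; python3 - <<'E'
from h import *
im=shot('side')
c=im[140:215,215:305,::-1]
cv2.imwrite('pics/s2.png',cv2.resize(c,(600,500),interpolation=cv2.INTER_CUBIC))
E
```

```text
clock: 3.38
tool_pos: [0.6308, 0.0341, 0.0703]
eef_rot: [[1.0, -0.0, 0.002], [-0.0, -1.0, -0.0], [0.002, 0.0, -1.0]]
ft_force: [-0.1, -0.7, -1.0]
width: 0.312
finger_force: 59.1
[-0.1673, -0.2359, -0.0001, 0.0002, -0.0022, -0.0002] rows 6.936040695139599 0.017669649493531964
[-0.1674, -0.2359, 0.0469, 0.0002, -0.0022, -0.0002] rows 7.028055784672548 0.017669649493531964
t 3.3833 p [630.8  34.1  70.3] yaw -0.0 tilt [ 0.002 -0.    -1.   ] J [-3. 28. 92. -0. 60. 87.] w 0.312 F [-0.1 -0.7 -1. ] 59.11142040946288
```

View pics/s2.png

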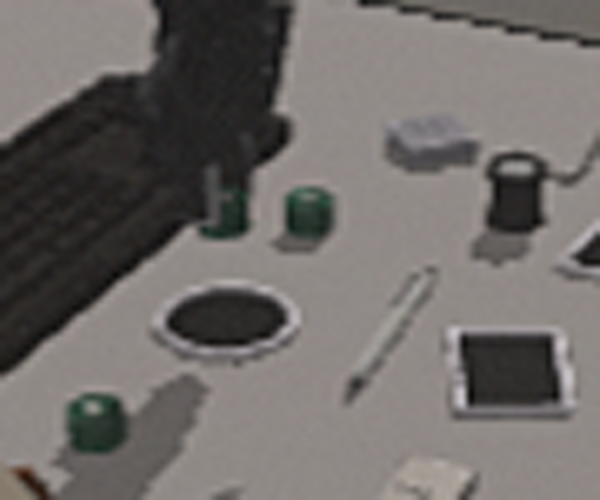

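The specimen is held upright at (228,212) and the nest is empty. Next I'll carry it to the clay.

```bash
python3 -m jog '[[-0.02,-0.028,0,0,0,0],[-0.043,-0.06,0,0,0,0],[-0.065,-0.092,0,0,0,0],[-0.087,-0.123,0,0,0,0],[-0.109,-0.154,0,0,0,0],[-0.131,-0.185,0,0,0,0],[-0.15,-0.212,0,0,0,0],[-0.16,-0.227,0,0,0,0],[-0.166,-0.236,0,0,0,0],[-0.166,-0.236,0.015,0,0,0],[-0.166,-0.236,0.03,0,0,0],[-0.166,-0.236,0.037,0,0,0],[-0.166,-0.236,0.037,0,0,0],[-0.166,-0.236,0.037,0,0,0],[-0.166,-0.236,0.037,0,0,0]]'; python3 go.py 463.5,270,25.5,0; python3 - <<'E'
from h import *
a=shot('side')[190:250,240:310,::-1]; b=shot('top')[190:235,205:258,::-1]
cv2.imwrite('pics/s3.png',np.hstack([cv2.resize(a,(400,343),interpolation=cv2.INTER_CUBIC),cv2.resize(b,(400,343),interpolation=cv2.INTER_CUBIC)]))
E
```

```text
clock: 4.68
tool_pos: [0.465, 0.2698, 0.0325]
eef_rot: [[1.0, -0.001, 0.0], [-0.001, -1.0, 0.0], [0.0, -0.0, -1.0]]
ft_force: [-0.6, 0.3, -0.1]
width: 0.314
finger_force: 59.2
[-0.0015, -0.0002, 0.007, -0.0, -0.0005, -0.001] rows 0.17106053619293085 0.00888305085464651
t 4.6833 p [465.  269.8  32.5] yaw -0.1 tilt [ 0.  0. -1.] J [ 23.  23. 107.  -0.  50. 113.] w 0.314 F [-0.6  0.3 -0.1] 59.168011720175855
```

View pics/s3.png

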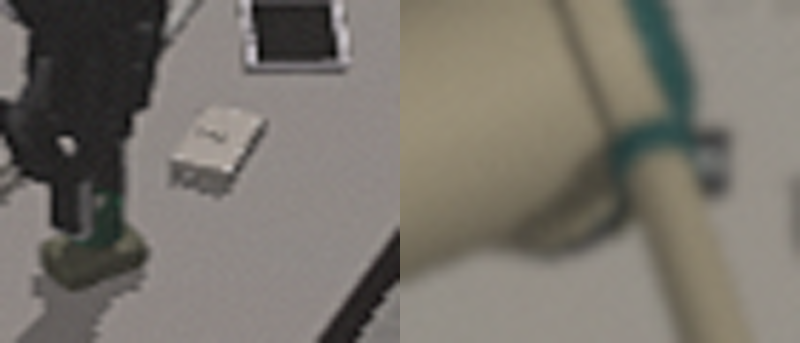

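The specimen is above the clay's middle (side view (100,220)). I'll lower it gently.

```bash
python3 -m jog '[[-0.0005,0,0.003,0,0,0],[-0.0005,0,0.005,0,0,0],[-0.0005,0,0.006,0,0,0],[-0.0005,0,0.006,0,0,0],[-0.0005,0,0.006,0,0,0]]'; python3 -m jog '[[0,0,0.0005,0,0,0],[0,0,0.001,0,0,0],[0,0,0.001,0,0,0],[0,0,0.001,0,0,0]]'
```

```text
clock: 5.2
tool_pos: [0.4638, 0.2701, 0.0262]
eef_rot: [[1.0, -0.0, -0.0], [-0.0, -1.0, -0.0], [-0.0, 0.0, -1.0]]
ft_force: [0.1, -0.1, 0.1]
width: 0.312
finger_force: 59.2
clock: 5.53
tool_pos: [0.4638, 0.2701, 0.0252]
eef_rot: [[1.0, -0.0, -0.0], [-0.0, -1.0, -0.0], [-0.0, 0.0, -1.0]]
ft_force: [0.2, -0.0, -0.3]
width: 0.316
finger_force: 59.2
```

```bash
python3 -m jog '[[0,0,0.0005,0,0,0],[0,0,0.001,0,0,0],[0,0,0.001,0,0,0],[0,0,0.001,0,0,0]]'; python3 -m jog '[[0,0,0.0005,0,0,0],[0,0,0.001,0,0,0],[0,0,0.001,0,0,0],[0,0,0.001,0,0,0]]'
```

```text
clock: 5.87
tool_pos: [0.4639, 0.2701, 0.0251]
eef_rot: [[1.0, -0.0, 0.0], [-0.0, -1.0, 0.0], [0.0, -0.0, -1.0]]
ft_force: [-2.4, 0.1, 6.2]
width: 0.314
finger_force: 59.8
clock: 6.2
tool_pos: [0.4639, 0.2701, 0.025]
eef_rot: [[1.0, -0.0, 0.001], [-0.0, -1.0, 0.0], [0.001, -0.0, -1.0]]
ft_force: [-2.5, -0.7, 13.7]
width: 0.317
finger_force: 60.6
```

```bash
python3 -m jog '[[0,0,-0.0018,0,0,0],[0,0,-0.0018,0,0,0]]'; python3 -m jog '[[0,0,0,0,0,0],[0,0,0,0,0,0],[0,0,0,0,0,0]]' 0.044;  python3 -m jog '[[0,0,-0.015,0,0,0],[0,0,-0.04,0,0,0],[0,0,-0.075,0,0,0],[0,0,-0.09,0,0,0],[-0.04,0,-0.09,0,0,0],[-0.08,0.02,-0.09,0,0,0],[-0.12,0.06,-0.09,0,0,0],[-0.13,0.09,-0.09,0,0,0],[-0.13,0.11,-0.09,0,0,0],[-0.13,0.11,-0.09,0,0,0],[-0.13,0.11,-0.09,0,0,0]]'; cat > v.py <<'E'
from h import *
import sys
# v.py name top|side u0 v0 u1 v1
n,c=sys.argv[1:3];u0,v0,u1,v1=map(int,sys.argv[3:])
im=shot(c);k=min(800/(u1-u0),600/(v1-v0),8)
cv2.imwrite(f'pics/{n}.png',cv2.resize(im[v0:v1,u0:u1,::-1],None,fx=k,fy=k,interpolation=cv2.INTER_CUBIC))
E
python3 v.py t4 top 205 140 420 240; python3 go.py 455.5,142,80,97 455.5,142,20,97 455.5,142,4,97
```

```text
clock: 6.37
tool_pos: [0.4641, 0.2702, 0.0256]
eef_rot: [[1.0, -0.0, 0.001], [-0.0, -1.0, 0.0], [0.001, -0.0, -1.0]]
ft_force: [-0.2, -0.3, -0.3]
width: 0.317
finger_force: 59.2
clock: 6.62
tool_pos: [0.4637, 0.27, 0.0247]
eef_rot: [[1.0, -0.0, -0.0], [-0.0, -1.0, -0.0], [-0.0, 0.0, -1.0]]
ft_force: [0.5, 0.3, -0.0]
width: 0.516
finger_force: 0.0
clock: 7.53
tool_pos: [0.3337, 0.1595, 0.1152]
eef_rot: [[1.0, -0.003, 0.001], [-0.003, -1.0, 0.0], [0.001, -0.0, -1.0]]
ft_force: [1.6, -0.3, -0.3]
width: 0.516
finger_force: 0.0
[0.1209, 0.0181, 0.0355, 0.0007, -0.0019, -1.6948] rows 3.0525175673429445 13.562213197187836
[0.1208, 0.0181, 0.0955, 0.0007, -0.0019, -1.6948] rows 3.7187288260274385 13.562213197187836
[0.1208, 0.0181, 0.1115, 0.0007, -0.0019, -1.6948] rows 3.9662571249626706 13.562213197187836
t 7.5833 p [334.6 160.3 115.4] yaw -0.1 tilt [ 0.002  0.001 -1.   ] J [ 15.   4. 120.   0.  56. 105.] w 0.511 F [ 0.4  0.  -0.3] 0.0
```

View pics/t4.png

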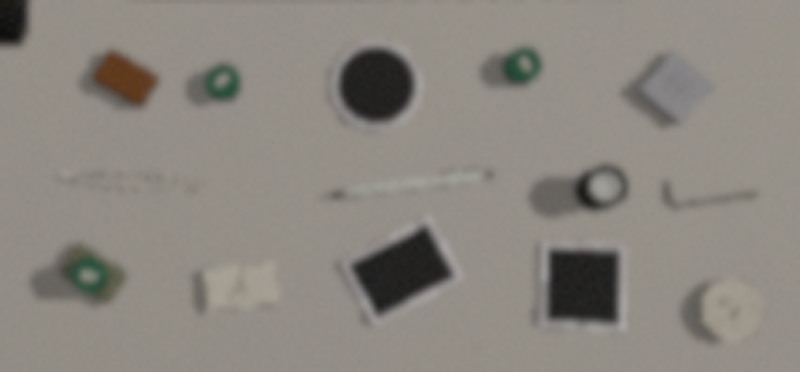

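The specimen stands on the clay (about (88,274)) and the round nest is empty. I'll measure its centring.

```bash
python3 - <<'E'
from h import *
im=shot('top'); lab=cv2.cvtColor(cv2.resize(im,None,fx=4,fy=4,interpolation=cv2.INTER_CUBIC),cv2.COLOR_RGB2LAB).astype(int)
r=lab[198*4:230*4,213*4:250*4]
g=(r[...,1]<120).astype(np.uint8)
cs,_=cv2.findContours(g,0,2);k=max(cs,key=cv2.contourArea);(c,rad)=cv2.minEnclosingCircle(k)
px=np.array(c)/4+[213,198]-.375
print('spec px',px,rad/4,ray('top',px,.035)*1000,ray('top',px,.026)*1000)
# bright metal inset
m=((r[...,0]>135)&(cv2.dilate(cv2.erode(cv2.drawContours(g.copy(),[cv2.convexHull(k)],-1,1,-1),np.ones((7,7))),np.ones((1,1)))>0))
v,u=np.nonzero(m);print('inset',len(u),ray('top',[u.mean()/4+213-.375,v.mean()/4+198-.375],.035)*1000)
print(find(im,'top',(229,213),.017,'clay'))
for p in [(463.6,269,17)]: print(proj('top',[np.array(p)/1000]))
# clay outline incl specimen hull
E
python3 m.py | egrep "block|nest"
```

```text
spec px [228.57975483 213.13343525] 5.301572799682617 [[461.9688127  270.30309756]] [[462.33866015 271.19364202]]
inset 48 [[460.19444689 271.40137205]]
(array([456.6, 253.3]), array([455.6, 252.5]), array([14.9, 27.5]), 77.9)
[[229.57130364 212.86649939]]
oblong_block [456.2 142.1] [455.5 142.2] [38.9 61.3] 5.6
oblong_nest [470.8   8.5] [470.6   8.6] [46.9 71.6] 28.4
square_nest [ 461.  -144.3] [ 461.  -144.1] [56.3 57.8] 89.4
round_block [ 442.7 -268.3] [ 444.  -268.5] [47.7 45.9] 40.5
square_block [ 630.1 -220.4] [ 629.7 -220.9] [45.1 45. ] 50.1
round_nest [629.8  31.3] [629.5  31.2] [60.8 60.6] 0.5
```

```bash
python3 -m jog '[[0.0218,0.0038,0.01,0,0,-0.12],[0.05,0.008,0.02,0,0,-0.24],[0.08,0.012,0.03,0,0,-0.36],[0.1,0.015,0.035,0,0,-0.48],[0.115,0.017,0.04,0,0,-0.6],[0.1218,0.018,0.045,0,0,-0.72],[0.1218,0.018,0.05,0,0,-0.84],[0.1218,0.018,0.055,0,0,-0.96],[0.1218,0.018,0.06,0,0,-1.08],[0.1218,0.018,0.06,0,0,-1.2],[0.1218,0.018,0.06,0,0,-1.32],[0.1218,0.018,0.06,0,0,-1.44],[0.1218,0.018,0.06,0,0,-1.56],[0.1218,0.018,0.06,0,0,-1.684],[0.1218,0.018,0.08,0,0,-1.684],[0.1218,0.018,0.09,0,0,-1.684],[0.1218,0.018,0.09,0,0,-1.684],[0.1218,0.018,0.09,0,0,-1.684]]' 0.052; python3 go.py 455.8,142.1,3.5,96.5
```

```text
clock: 9.18
tool_pos: [0.4557, 0.1429, 0.0243]
eef_rot: [[-0.114, 0.993, -0.002], [0.993, 0.114, -0.0], [-0.0, -0.002, -1.0]]
ft_force: [-0.2, 1.0, 1.4]
width: 0.608
finger_force: 0.0
[-0.0008, 0.0, 0.0208, -0.0016, 0.0, 0.0007] rows 0.5000503964410022 0.013773459900992671
t 9.1833 p [455.7 142.9  24.3] yaw 96.5 tilt [-0.002 -0.    -1.   ] J [  9.  20. 115.   0.  45.   3.] w 0.608 F [-0.2  1.   1.4] 0.0
```

```bash
python3 -m jog '[[-0.0008,0,0.01,0,0,0],[-0.0008,0,0.018,0,0,0],[-0.0008,0,0.021,0,0,0],[-0.0008,0,0.021,0,0,0],[-0.0008,0,0.021,0,0,0]]'; python3 -m jog '[[0,0,0,0,0,0],[0,0,0,0,0,0],[0,0,0,0,0,0],[0,0,0,0,0,0],[0,0,0,0,0,0]]' 0.025; python3 -m jog '[[0,0,-0.005,0,0,0],[0,0,-0.02,0,0,0],[0,0,-0.04,0,0,0],[0,0,-0.05,0,0,0],[0,0,-0.05,0,0,0],[0,0,-0.05,0,0,0]]';python3 go.py 470.6,8.3,53.5,118.5;python3 v.py t5 side 240 140 340 225
```

```text
clock: 9.6
tool_pos: [0.4558, 0.1414, 0.0041]
eef_rot: [[-0.113, 0.994, -0.0], [0.994, 0.113, -0.0], [-0.0, -0.0, -1.0]]
ft_force: [0.8, 0.6, 1.6]
width: 0.608
finger_force: 0.0
clock: 10.02
tool_pos: [0.4559, 0.1414, 0.0049]
eef_rot: [[-0.113, 0.994, 0.001], [0.994, 0.113, 0.0], [0.0, 0.001, -1.0]]
ft_force: [-0.9, 0.7, 6.2]
width: 0.382
finger_force: 59.3
clock: 10.52
tool_pos: [0.456, 0.1413, 0.0545]
eef_rot: [[-0.113, 0.994, 0.001], [0.994, 0.113, 0.0], [-0.0, 0.001, -1.0]]
ft_force: [-0.0, 0.9, -2.9]
width: 0.377
finger_force: 60.0
[-0.1338, -0.0005, 0.001, 0.0014, 0.0003, -0.3844] rows 3.209097288747578 3.0760827329983313
t 10.5167 p [456.  141.3  54.5] yaw 96.5 tilt [ 0.001  0.    -1.   ] J [  9.  18. 113.  -0.  50.   2.] w 0.377 F [-0.   0.9 -2.9] 59.96104717254639
```

View pics/t5.png

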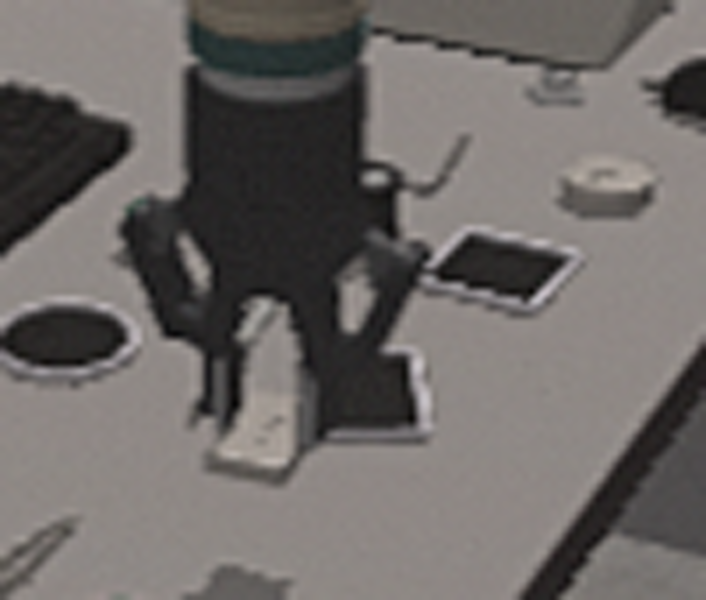

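The oblong block is held level at about (260,440). On to its nest.

```bash
python3 -m jog '[[-0.025,0,0,0,0,-0.09],[-0.055,0,0,0,0,-0.18],[-0.085,0,0,0,0,-0.27],[-0.11,0,0,0,0,-0.36],[-0.127,0,0,0,0,-0.384],[-0.1344,-0.0005,0,0,0,-0.384],[-0.1344,-0.0005,0.015,0,0,-0.384],[-0.1344,-0.0005,0.03,0,0,-0.384],[-0.1344,-0.0005,0.04,0,0,-0.384],[-0.1344,-0.0005,0.042,0,0,-0.384],[-0.1344,-0.0005,0.042,0,0,-0.384],[-0.1344,-0.0005,0.042,0,0,-0.384],[-0.1344,-0.0005,0.042,0,0,-0.384]]';python3 go.py 470.9,7.7,7.9,118.5
```

```text
clock: 11.65
tool_pos: [0.4708, 0.0079, 0.0125]
eef_rot: [[-0.477, 0.879, 0.001], [0.879, 0.477, -0.0], [-0.001, 0.001, -1.0]]
ft_force: [0.0, 1.1, -1.5]
width: 0.383
finger_force: 59.9
[-0.0002, -0.0, 0.0046, 0.0007, 0.0006, -0.0002] rows 0.1101090983252573 0.007675465144070167
t 11.65 p [470.8   7.9  12.5] yaw 118.5 tilt [ 0.001 -0.    -1.   ] J [ -8.  21. 116.  -0.  43. -36.] w 0.383 F [ 0.   1.1 -1.5] 59.93415355682373
```

```bash
python3 -m jog '[[0,0,0.003,0,0,0],[0,0,0.004,0,0,0],[0,0,0.0045,0,0,0],[0,0,0.0045,0,0,0],[0,0,0.0045,0,0,0]]';python3 -m jog '[[0,0,0,0,0,0],[0,0,0,0,0,0],[0,0,0,0,0,0]]' 0.044;python3 -m jog '[[0,0,-0.01,0,0,0],[0,0,-0.03,0,0,0],[0,0,-0.06,0,0,0],[0,0,-0.08,0,0,0],[0.03,0.0,-0.08,0,0,0],[0.0,0.0,-0.08,0,0,0]]';python3 go.py 461,-160,90,49.5 630,-220.5,60,49.5 630,-220.5,25,49.5
```

```text
clock: 12.07
tool_pos: [0.4705, 0.0078, 0.0079]
eef_rot: [[-0.477, 0.879, 0.0], [0.879, 0.477, 0.0], [-0.0, 0.0, -1.0]]
ft_force: [-0.4, 1.4, 1.8]
width: 0.379
finger_force: 60.4
clock: 12.32
tool_pos: [0.4705, 0.0076, 0.0076]
eef_rot: [[-0.477, 0.879, 0.0], [0.879, 0.477, -0.0], [-0.0, 0.0, -1.0]]
ft_force: [-1.2, -0.2, 0.2]
width: 0.516
finger_force: 0.0
clock: 12.82
tool_pos: [0.4652, 0.0154, 0.0884]
eef_rot: [[-0.483, 0.875, -0.005], [0.875, 0.483, 0.005], [0.007, -0.002, -1.0]]
ft_force: [-0.4, -0.2, -1.3]
width: 0.52
finger_force: 0.0
[-0.1515, -0.0885, -0.0024, -0.0053, -0.0048, 1.2114] rows 4.207673109734895 9.694242419986907
[-0.2863, 0.0302, 0.0265, -0.0053, -0.0048, 1.2114] rows 6.933885482207211 9.694242419986907
[-0.2866, 0.0303, 0.0615, -0.0053, -0.0048, 1.2114] rows 7.065949913241513 9.694242419986907
t 12.8167 p [465.2  15.4  88.4] yaw 118.9 tilt [-0.005  0.005 -1.   ] J [ -7.  14. 111.   0.  55. -36.] w 0.52 F [-0.4 -0.2 -1.3] 0.0
```

```bash
python3 -m jog '[[-0.02,0.002,0,0,0,0.12],[-0.055,0.005,0,0,0,0.24],[-0.095,0.01,0,0,0,0.36],[-0.135,0.015,0,0,0,0.48],[-0.175,0.02,0,0,0,0.6],[-0.21,0.024,0,0,0,0.72],[-0.24,0.027,0,0,0,0.84],[-0.26,0.029,0,0,0,0.96],[-0.27,0.03,0,0,0,1.08],[-0.2767,0.0311,0.01,0,0,1.204],[-0.2767,0.0311,0.04,0,0,1.204],[-0.2767,0.0311,0.058,0,0,1.204],[-0.2767,0.0311,0.06,0,0,1.204],[-0.2767,0.0311,0.06,0,0,1.204],[-0.2767,0.0311,0.06,0,0,1.204]]' 0.065;python3 go.py 630,-220.5,3,49.5; python3 - <<'E'
from h import *
im=shot('top'); print(find(im,'top',(313,213),.013,'cream'), find(im,'top',(313,213),.004,'dark'))
cv2.imwrite('pics/t6.png',cv2.resize(im[195:232,290:385,::-1],(800,312),interpolation=cv2.INTER_CUBIC))
E
```

```text
clock: 14.07
tool_pos: [0.6302, -0.221, 0.0283]
eef_rot: [[0.65, 0.76, 0.001], [0.76, -0.65, -0.001], [0.0, 0.001, -1.0]]
ft_force: [-0.1, -0.7, 0.5]
width: 0.762
finger_force: 0.0
[0.0002, -0.0005, 0.0253, 0.0011, -0.0002, -0.0001] rows 0.6058412950105969 0.00925720747985939
t 14.0667 p [ 630.2 -221.    28.3] yaw 49.5 tilt [ 0.001 -0.001 -1.   ] J [-25.  33.  89.  -0.  58.  15.] w 0.762 F [-0.1 -0.7  0.5] 0.0
(array([469.7,   9.5]), array([468.3,   7.8]), array([102.5, 103.5]), 1.0) (array([425.1, -40. ]), array([426.6, -38.8]), array([17.4, 11.7]), 0.0)
```

View pics/t6.png

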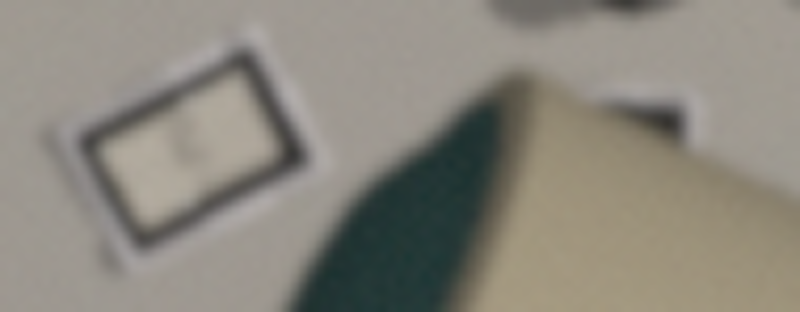

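The oblong block lies in its nest at about (190,150), with slightly unequal end gaps that I'll measure once the view clears. Now the square block.

```bash
python3 -m jog '[[0,0,0.01,0,0,0],[0,0,0.02,0,0,0],[0,0,0.0255,0,0,0],[0,0,0.0255,0,0,0],[0,0,0.0255,0,0,0]]'; python3 -m jog '[[0,0,0,0,0,0],[0,0,0,0,0,0],[0,0,0,0,0,0],[0,0,0,0,0,0],[0,0,0,0,0,0]]' 0.036; python3 -m jog '[[0,0,-0.005,0,0,0],[0,0,-0.02,0,0,0],[0,0,-0.045,0,0,0],[0,0,-0.06,0,0,0],[0,0,-0.07,0,0,0],[0,0,-0.07,0,0,0],[0,0,-0.07,0,0,0]]';python3 go.py 460.9,-144.6,73,89
```

```text
clock: 14.53
tool_pos: [0.6291, -0.2205, 0.0014]
eef_rot: [[0.65, 0.76, -0.001], [0.76, -0.65, 0.001], [-0.0, -0.001, -1.0]]
ft_force: [-0.1, 1.0, 0.3]
width: 0.764
finger_force: 0.0
clock: 14.95
tool_pos: [0.6303, -0.2211, 0.003]
eef_rot: [[0.65, 0.76, 0.002], [0.76, -0.65, -0.001], [0.0, 0.002, -1.0]]
ft_force: [0.5, -0.6, 4.9]
width: 0.514
finger_force: 61.8
clock: 15.53
tool_pos: [0.6293, -0.2205, 0.0719]
eef_rot: [[0.649, 0.76, -0.0], [0.76, -0.649, 0.0], [-0.0, -0.0, -1.0]]
ft_force: [-0.7, 0.5, -2.2]
width: 0.516
finger_force: 61.5
[-0.0517, -0.1774, -0.001, -0.0003, 0.0, -0.6895] rows 4.430720350107973 5.517258538152081
t 15.5333 p [ 629.3 -220.5   71.9] yaw 49.5 tilt [-0.  0. -1.] J [-25.  30.  87.  -0.  63.  15.] w 0.516 F [-0.7  0.5 -2.2] 61.54657602310181
```

```bash
python3 -m jog '[[-0.006,-0.02,0,0,0,-0.1],[-0.015,-0.05,0,0,0,-0.22],[-0.025,-0.085,0,0,0,-0.34],[-0.035,-0.12,0,0,0,-0.46],[-0.044,-0.15,0,0,0,-0.58],[-0.05,-0.17,0,0,0,-0.6825],[-0.0517,-0.1774,0.01,0,0,-0.6825],[-0.0517,-0.1774,0.03,0,0,-0.6825],[-0.0517,-0.1774,0.05,0,0,-0.6825],[-0.0517,-0.1774,0.059,0,0,-0.6825],[-0.0517,-0.1774,0.06,0,0,-0.6825],[-0.0517,-0.1774,0.06,0,0,-0.6825],[-0.0517,-0.1774,0.06,0,0,-0.6825]]';python3 go.py 460.9,-144.6,6,88.6
```

```text
clock: 16.62
tool_pos: [0.4616, -0.145, 0.0122]
eef_rot: [[0.024, 1.0, 0.0], [1.0, -0.024, -0.0], [-0.0, 0.0, -1.0]]
ft_force: [0.1, -0.2, -0.7]
width: 0.516
finger_force: 61.6
[0.0004, -0.0007, 0.0062, 0.0002, 0.0002, -0.0001] rows 0.15068860863052624 0.0023535588005743767
t 16.6167 p [ 461.6 -145.    12.2] yaw 88.6 tilt [ 0. -0. -1.] J [-26.  22. 115.  -0.  44. -24.] w 0.516 F [ 0.1 -0.2 -0.7] 61.612093448638916
```

```bash
python3 -m jog '[[0.0004,-0.0005,0.003,0,0,0],[0.0004,-0.0005,0.005,0,0,0],[0.0004,-0.0005,0.0062,0,0,0],[0.0004,-0.0005,0.0062,0,0,0],[0.0004,-0.0005,0.0062,0,0,0]]';python3 -m jog '[[0,0,0,0,0,0],[0,0,0,0,0,0],[0,0,0,0,0,0]]' 0.054;python3 -m jog '[[0,0,-0.01,0,0,0],[0,0,-0.03,0,0,0],[0,0,-0.06,0,0,0],[0,0,-0.07,0,0,0],[0,0,-0.07,0,0,0],[0,0,-0.07,0,0,0]]' ;python3 go.py 443.5,-268.3,76,88.6  443.5,-268.3,25,88.6
```

```text
clock: 17.03
tool_pos: [0.4608, -0.1444, 0.006]
eef_rot: [[0.024, 1.0, 0.0], [1.0, -0.024, -0.0], [-0.0, 0.0, -1.0]]
ft_force: [0.3, -0.6, -1.4]
width: 0.516
finger_force: 61.6
clock: 17.28
tool_pos: [0.461, -0.1445, 0.0062]
eef_rot: [[0.025, 1.0, 0.001], [1.0, -0.025, -0.0], [-0.0, 0.001, -1.0]]
ft_force: [0.0, 1.1, -0.2]
width: 0.629
finger_force: 0.0
clock: 17.78
tool_pos: [0.4609, -0.1445, 0.0764]
eef_rot: [[0.025, 1.0, 0.001], [1.0, -0.025, -0.001], [-0.001, 0.001, -1.0]]
ft_force: [-0.5, 0.3, 0.7]
width: 0.631
finger_force: 0.0
[-0.1242, -0.0144, 0.0004, 0.0014, 0.0007, -0.0001] rows 2.997938518308401 0.012812820448083942
[-0.1241, -0.0144, 0.0514, 0.0014, 0.0007, -0.0001] rows 3.241039980788281 0.012812820448083942
t 17.7833 p [ 460.9 -144.5   76.4] yaw 88.6 tilt [ 0.001 -0.001 -1.   ] J [-26.  16. 111.  -0.  53. -24.] w 0.631 F [-0.5  0.3  0.7] 0.0
```

```bash
python3 -m jog '[[-0.025,-0.003,0,0,0,0],[-0.06,-0.007,0,0,0,0],[-0.095,-0.011,0,0,0,0],[-0.115,-0.013,0,0,0,0],[-0.1234,-0.0144,0.01,0,0,0],[-0.1234,-0.0144,0.035,0,0,0],[-0.1234,-0.0144,0.05,0,0,0],[-0.1234,-0.0144,0.05,0,0,0],[-0.1234,-0.0144,0.05,0,0,0]]' 0.072;python3 go.py 444,-267.7,1.5,88.6;python3 -m jog '[[0,0,0.01,0,0,0],[0,0,0.02,0,0,0],[0,0,0.0245,0,0,0],[0,0,0.0245,0,0,0],[0,0,0.0245,0,0,0]]'; python3 go.py 444,-267.7,1.5,88.6;python3 - <<'E'
from h import *
im=shot('top');cv2.imwrite('pics/t7.png',cv2.resize(im[192:240,285:420,::-1],(800,284),interpolation=cv2.INTER_CUBIC))
lab=cv2.cvtColor(im,cv2.COLOR_RGB2LAB).astype(int)
for nm,uv,z in [('ob',(313,213),.013)]:
    u,v=uv;r=16
    c=cv2.resize(im[v-r:v+r+1,u-r:u+r+1],None,fx=4,fy=4,interpolation=cv2.INTER_CUBIC);L=cv2.cvtColor(c,cv2.COLOR_RGB2LAB)[...,0]
    dark=(L<105).astype(np.uint8); cs,h=cv2.findContours(dark,cv2.RETR_CCOMP,cv2.CHAIN_APPROX_NONE)
    for k,hh in zip(cs,h[0]):
        if cv2.contourArea(k)<1000: continue
        for zz in (.004,.013):
            w=ray('top',(k[:,0]+.5)/4-.5+[u-r,v-r],zz).astype(np.float32)*1000
            R=cv2.minAreaRect(w);print('hole' if hh[3]>=0 else 'outer',zz,np.round(R[0],1),np.round(R[1],1),round(R[2],1))
E
```

```text
clock: 18.53
tool_pos: [0.4418, -0.2656, 0.024]
eef_rot: [[0.024, 1.0, -0.004], [1.0, -0.024, 0.003], [0.003, -0.004, -1.0]]
ft_force: [-0.4, 0.4, 1.1]
width: 0.839
finger_force: 0.0
[-0.0021, 0.0023, 0.0224, -0.004, -0.0033, 0.0001] rows 0.5436157846691592 0.04145832816704379
t 18.5333 p [ 441.8 -265.6   24. ] yaw 88.6 tilt [-0.004  0.003 -1.   ] J [-39.  23. 110.   0.  48. -37.] w 0.839 F [-0.4  0.4  1.1] 0.0
clock: 18.95
tool_pos: [0.4432, -0.2672, 0.0012]
eef_rot: [[0.024, 1.0, -0.0], [1.0, -0.024, 0.0], [0.0, -0.0, -1.0]]
ft_force: [-0.2, 0.4, 0.7]
width: 0.845
finger_force: 0.0
[-0.0005, 0.0008, -0.0003, -0.0003, -0.0002, 0.0001] rows 0.02438796820696595 0.0032714195426859147
t 18.95 p [ 443.2 -267.2    1.2] yaw 88.6 tilt [-0.  0. -1.] J [-39.  25. 111.  -0.  44. -37.] w 0.845 F [-0.2  0.4  0.7] 0.0
outer 0.004 [468.9   9. ] [50.  74.8] 28.5
outer 0.013 [468.5  10.1] [49.6 74.3] 28.5
```

View pics/t7.png

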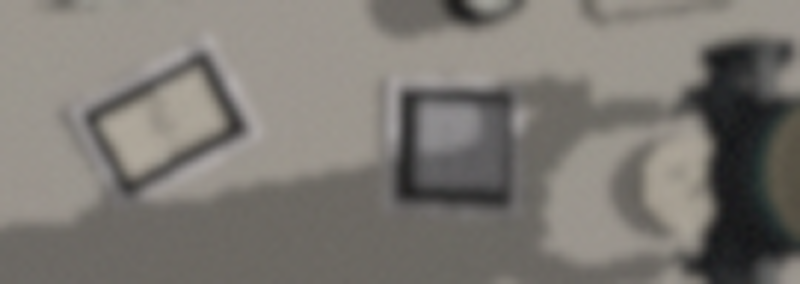

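Both blocks are nested; the square's uneven left and right gaps at (455,145) fit the roughly 3 mm parallax. The gripper straddles the disc, so I'll grip it and lift.

```bash
python3 -m jog '[[0,0,0,0,0,0],[0,0,0,0,0,0],[0,0,0,0,0,0],[0,0,0,0,0,0],[0,0,0,0,0,0]]' 0.042;python3 go.py 443.5,-267.5,1.5,88.6; python3 -m jog '[[0,0,-0.005,0,0,0],[0,0,-0.02,0,0,0],[0,0,-0.045,0,0,0],[0,0,-0.065,0,0,0],[0,0,-0.075,0,0,0],[0,0,-0.075,0,0,0],[0,0,-0.075,0,0,0]]';python3 go.py 629.7,31.1,76,88.6; python3 - <<'E'
from h import *
im=shot('top'); print(find(im,'top',(387,163),.012,'grey') if 0 else '')
for nm,uv,zb,zn in [('ob',(313,213),.013,.004),('sq',(362,216),.015,.004)]:
    u,v=uv;r=15
    c=cv2.resize(im[v-r:v+r+1,u-r:u+r+1],None,fx=4,fy=4,interpolation=cv2.INTER_CUBIC);L=cv2.cvtColor(c,cv2.COLOR_RGB2LAB)[...,0]
    dark=(L<95).astype(np.uint8)
    cs,_=cv2.findContours(dark,0,1); k=max(cs,key=cv2.contourArea)
    hull=np.zeros_like(dark);cv2.fillConvexPoly(hull,cv2.convexHull(k),1)
    ins=cv2.morphologyEx(((hull>0)&(dark==0)).astype(np.uint8),cv2.MORPH_OPEN,np.ones((11,11)))
    ci,_=cv2.findContours(ins,0,1)
    for q,zz in [(cv2.convexHull(k),zn),(max(ci,key=cv2.contourArea),zb)]:
        w=ray('top',(q[:,0]+.5)/4-.5+[u-r,v-r],zz).astype(np.float32)*1000
        R=cv2.minAreaRect(w);print(nm,zz,np.round(R[0],1),np.round(R[1],1),round(R[2],1))
cv2.imwrite('pics/t8.png',cv2.resize(im[192:240,285:420,::-1],(800,284),interpolation=cv2.INTER_CUBIC))
E
```

```text
clock: 19.42
tool_pos: [0.4434, -0.2676, 0.0025]
eef_rot: [[0.024, 1.0, 0.001], [1.0, -0.024, -0.001], [-0.001, 0.001, -1.0]]
ft_force: [-0.1, 0.6, 6.8]
width: 0.563
finger_force: 60.7
[0.0001, 0.0001, 0.001, 0.0008, 0.0008, 0.0] rows 0.02435008208764003 0.008872397324096148
t 19.4167 p [ 443.4 -267.6    2.5] yaw 88.6 tilt [ 0.001 -0.001 -1.   ] J [-39.  24. 111.  -0.  44. -37.] w 0.563 F [-0.1  0.6  6.8] 60.73247100037406
clock: 20.0
tool_pos: [0.4432, -0.2673, 0.0765]
eef_rot: [[0.025, 1.0, 0.001], [1.0, -0.025, -0.0], [-0.0, 0.001, -1.0]]
ft_force: [-0.5, -0.3, -2.0]
width: 0.564
finger_force: 62.3
[0.3029, 0.1791, 0.0005, 0.0005, 0.0004, -0.0001] rows 8.439454360387996 0.005535371187765764
t 20.0 p [ 443.2 -267.3   76.5] yaw 88.6 tilt [ 0.001 -0.    -1.   ] J [-39.  19. 106.  -0.  55. -37.] w 0.564 F [-0.5 -0.3 -2. ] 62.30985735935974

ob 0.004 [474.1 -16.5] [32.8 60.8] 78.2
ob 0.013 [477.   -9.1] [41.7 25.7] 0.1
sq 0.004 [ 459.5 -144.6] [62.9 60.3] 86.3
sq 0.015 [ 462.2 -146.4] [47.3 46.9] 89.7
```

```bash
python3 -m jog '[[0.018,0.011,0,0,0,0],[0.048,0.028,0,0,0,0],[0.08,0.047,0,0,0,0],[0.112,0.066,0,0,0,0],[0.144,0.085,0,0,0,0],[0.176,0.104,0,0,0,0],[0.208,0.123,0,0,0,0],[0.24,0.142,0,0,0,0],[0.268,0.159,0,0,0,0],[0.288,0.171,0,0,0,0],[0.298,0.177,0,0,0,0],[0.303,0.179,0.01,0,0,0],[0.303,0.179,0.03,0,0,0],[0.303,0.179,0.05,0,0,0],[0.303,0.179,0.062,0,0,0],[0.303,0.179,0.064,0,0,0],[0.303,0.179,0.064,0,0,0],[0.303,0.179,0.064,0,0,0]]';python3 go.py 629.7,31.2,5.6,88.6
```

```text
clock: 21.55
tool_pos: [0.6298, 0.0304, 0.0126]
eef_rot: [[0.025, 1.0, 0.0], [1.0, -0.025, -0.0], [-0.0, 0.0, -1.0]]
ft_force: [-0.1, 0.2, -2.1]
width: 0.563
finger_force: 62.3
[0.0008, -0.0001, 0.007, 0.0004, 0.0003, -0.0009] rows 0.16943811596857722 0.008254032001790144
t 21.55 p [629.8  30.4  12.6] yaw 88.5 tilt [ 0. -0. -1.] J [-4. 31. 96. -0. 53. -2.] w 0.563 F [-0.1  0.2 -2.1] 62.3060145326599
```

```bash
python3 -m jog '[[0.0008,0,0.003,0,0,0],[0.0008,0,0.005,0,0,0],[0.0008,0,0.0068,0,0,0],[0.0008,0,0.0068,0,0,0],[0.0008,0,0.0068,0,0,0]]';python3 -m jog '[[0,0,0,0,0,0],[0,0,0,0,0,0],[0,0,0,0,0,0]]' 0.060;python3 -m jog '[[0,0,-0.01,0,0,0],[0,0,-0.03,0,0,0],[0,0,-0.06,0,0,0],[0,0,-0.09,0,0,0],[0.02,-0.03,-0.11,0,0,0],[0.04,-0.06,-0.11,0,0,0],[0.06,-0.09,-0.11,0,0,0],[0.08,-0.12,-0.11,0,0,0],[0.1,-0.15,-0.11,0,0,0],[0.12,-0.18,-0.11,0,0,0],[0.13,-0.21,-0.11,0,0,0],[0.13,-0.24,-0.11,0,0,0],[0.13,-0.27,-0.11,0,0,0],[0.13,-0.29,-0.11,0,0,0],[0.13,-0.3,-0.11,0,0,0],[0.13,-0.3,-0.11,0,0,0],[0.13,-0.3,-0.11,0,0,0]]';cat > chk.py <<'E'
from h import *
im=np.mean([shot('top').astype(float) for _ in range(6)],0).astype(np.uint8)
for nm,uv,zb,kind in [('ob',(313,213),.013,0),('sq',(362,216),.015,0),('rd',(306,162),.015,0)]:
    u,v=uv;r=15
    c=cv2.resize(im[v-r:v+r+1,u-r:u+r+1],None,fx=8,fy=8,interpolation=cv2.INTER_CUBIC);L=cv2.cvtColor(c,cv2.COLOR_RGB2LAB)[...,0]
    dark=(L<100).astype(np.uint8)
    cs,_=cv2.findContours(dark,0,1); k=max(cs,key=cv2.contourArea)
    hull=np.zeros_like(dark);cv2.fillConvexPoly(hull,cv2.convexHull(k),1)
    ins=cv2.morphologyEx(((hull>0)&(dark==0)).astype(np.uint8),cv2.MORPH_OPEN,np.ones((21,21)))
    ci,_=cv2.findContours(ins,0,1)
    for q,zz in [(cv2.convexHull(k),.004),(cv2.convexHull(max(ci,key=cv2.contourArea)),zb)]:
        w=ray('top',(q[:,0]+.5)/8-.5+[u-r,v-r],zz).astype(np.float32)*1000
        R=cv2.minAreaRect(w);C=cv2.minEnclosingCircle(w);print(nm,zz,'rect',np.round(R[0],1),np.round(R[1],1),round(R[2],1),'circ',np.round(C[0],1),round(C[1],1))
cv2.imwrite('pics/t9.png',cv2.resize(im[145:240,205:420,::-1],(800,353),interpolation=cv2.INTER_CUBIC))
E
python3 chk.py
```

```text
clock: 21.97
tool_pos: [0.6297, 0.032, 0.0058]
eef_rot: [[0.024, 1.0, 0.0], [1.0, -0.024, -0.0], [-0.0, 0.0, -1.0]]
ft_force: [-0.1, 0.8, -2.5]
width: 0.562
finger_force: 62.3
clock: 22.22
tool_pos: [0.63, 0.032, 0.006]
eef_rot: [[0.024, 1.0, 0.001], [1.0, -0.024, -0.0], [-0.0, 0.001, -1.0]]
ft_force: [-0.6, -0.1, -0.4]
width: 0.704
finger_force: 0.0
clock: 23.63
tool_pos: [0.3343, 0.1696, 0.1164]
eef_rot: [[0.024, 1.0, 0.003], [1.0, -0.024, 0.001], [0.001, 0.003, -1.0]]
ft_force: [0.4, 0.1, -0.5]
width: 0.703
finger_force: 0.0
ob 0.004 rect [470.5   8.7] [47.8 73.2] 28.4 circ [470.8   8.8] 41.6
ob 0.013 rect [471.6  11.5] [42.8 64.6] 30.7 circ [470.7  10.7] 34.9
sq 0.004 rect [ 460.6 -143.8] [57.5 59.2] 89.4 circ [ 460.5 -144.6] 39.2
sq 0.015 rect [ 461.4 -145.8] [47.4 45.9] 89.7 circ [ 461.4 -146.4] 31.3
rd 0.004 rect [623.2  32. ] [50.2 66.6] 7.6 circ [629.4  32.9] 33.4
rd 0.015 rect [624.9  32.8] [43.1 54.2] 7.3 circ [630.6  33.5] 28.1
```

View pics/t9.png

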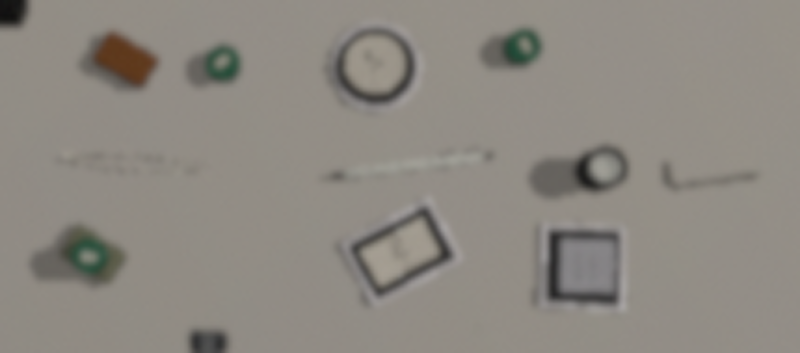

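The disc is in the round nest at (375,65) and the square one at (585,266), both well centred. The oblong at (400,252) seems 2–3 mm off along its length. I'll confirm with long-axis brightness profiles in both views.

```bash
python3 - <<'E'
from h import *
from scipy.ndimage import map_coordinates
def run(nm,c,ax,half_in,half_b,zb):
    ax=np.array([np.cos(np.radians(ax)),np.sin(np.radians(ax))]);pe=np.array([-ax[1],ax[0]])
    for n in('top','side'):
        L=np.mean([cv2.cvtColor(shot(n),cv2.COLOR_RGB2LAB)[...,0].astype(float) for _ in range(5)],0)
        s=np.arange(-50,50.1,.5);prof=0
        for t in np.linspace(-9,9,10):
            P=np.c_[(np.array(c)+s[:,None]*ax+t*pe)/1000,np.full(len(s),.004)]
            uv=proj(n,P);prof=prof+map_coordinates(L,[uv[:,1],uv[:,0]],order=1)/10
        # crossings at mid-levels
        g=np.gradient(prof); 
        mid=(prof[np.abs(s)<10].mean()+prof.min())/2
        cr=[round(float(s[i]),1) for i in range(len(s)-1) if (prof[i]-mid)*(prof[i+1]-mid)<0]
        v=np.array(env.camera_params(n)['origin'])-[c[0]/1000,c[1]/1000,.004]
        print(nm,n,'cross',cr,'parallax of top (add to s of block edges)',((zb-4)*(v[:2]@ax)/v[2]).round(1))
run('ob',(470.6,8.4),118.5,38,30,13); run('obx',(470.6,8.4),28.5,25,17,13)
run('sqx',(460.8,-144.8),-1,31,23,15); run('sqy',(460.8,-144.8),89,31,23,15)
run('rdx',(629.7,31.2),0,34,26,15); run('rdy',(629.7,31.2),90,34,26,15)
E
```

```text
ob top cross [-37.5, -29.5, 31.0, 38.0] parallax of top (add to s of block edges) 1.2
ob side cross [20.0, 39.0, 44.0, 48.0] parallax of top (add to s of block edges) 15.2
obx top cross [-24.5, -16.5, 17.5, 25.0] parallax of top (add to s of block edges) 0.2
obx side cross [-25.5, -20.0, 17.5, 23.5] parallax of top (add to s of block edges) 1.3
sqx top cross [-30.0, -21.5, 23.0, 30.0] parallax of top (add to s of block edges) -0.5
sqx side cross [-39.5, -29.0, -18.5, 17.0] parallax of top (add to s of block edges) -7.6
sqy top cross [20.0, 29.0] parallax of top (add to s of block edges) 2.8
sqy side cross [-18.0, 16.5, 26.0] parallax of top (add to s of block edges) 19.7
rdx top cross [-32.5, -23.0, 30.0, 30.5] parallax of top (add to s of block edges) -2.0
rdx side cross [-31.5, -17.0] parallax of top (add to s of block edges) -10.3
rdy top cross [-32.5, -24.5, 26.0, 36.0] parallax of top (add to s of block edges) 1.2
rdy side cross [18.5, 32.0] parallax of top (add to s of block edges) 16.7
```

```bash
python3 - <<'E'
from h import *
t=np.linspace(0,2*np.pi,60)
def disc(x,y,z): return np.c_[x+.015*np.cos(t),y+.015*np.sin(t),np.full(60,z)]
a=np.radians(59);ex=np.array([np.sin(a),-np.cos(a)]);ey=np.array([np.cos(a),np.sin(a)])
def cen(h): 
    M=cv2.moments(cv2.convexHull((h*8).astype(np.float32)));return np.array([M['m10'],M['m01']])/M['m00']/8,M['m00']/64
for n in('top','side'):
    im=np.mean([shot(n).astype(float) for _ in range(5)],0).astype(np.uint8)
    c=proj(n,[[.4635,.27,.02]])[0].astype(int);r=16
    lab=cv2.cvtColor(cv2.resize(im[c[1]-r:c[1]+r+1,c[0]-r:c[0]+r+1],None,fx=8,fy=8,interpolation=cv2.INTER_CUBIC),cv2.COLOR_RGB2LAB).astype(int)
    g=(lab[...,1]<119).astype(np.uint8);cl=((lab[...,2]>135)&(lab[...,1]>=119)&(lab[...,0]<130)|(g>0)).astype(np.uint8)
    for nm,m in(('spec',g),('clay+spec',cl)):
        m=cv2.morphologyEx(m,cv2.MORPH_OPEN,np.ones((9,9)))
        k=max(cv2.findContours(m,0,1)[0],key=cv2.contourArea)[:,0]
        px,A=cen((k+.5)/8-.5+c-r)
        S=np.vstack([disc(.4635,.27,.017),disc(.4635,.27,.035)])
        if nm!='spec':
            B=np.array([np.r_[np.array([.4635,.27])+i*.0165*ex+j*.0255*ey,z] for i in(-1,1) for j in(-1,1) for z in(0,.017)]);S=np.vstack([S,B])
        q,A2=cen(proj(n,S))
        z=.026 if nm=='spec' else .017
        print(n,nm,'shift mm',((ray(n,px,z)-ray(n,q,z))*1000).round(1),'areas',A.round(),A2.round())
E
```

```text
Traceback (most recent call last):
AttributeError: 'float' object has no attribute 'round'
```

All placements are within about 2 mm of centre, which is at the measurement noise, and the arm is clear. Handing in.

```bash
python3 -c "
from cell import env
print(env.get_obs()['clock'],env.hand_in())"
```

```text
the job is handed in; nothing more can be done
27.1833 None
```

The job is handed in at 27 s of the 93 s allowed: specimen_a stands upright on the plasticine block, and all three steel blocks lie flat in their nests, within about 2 mm of the middle by the last pictures, with the other two specimens left untouched; hand-in returned no verdict.

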